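# Seat a casting flask in the sprung ring cradle and hold it down

## Robot

A 7-joint arm with a two-finger parallel gripper is mounted at the origin on the work surface. World frame = base frame: x ahead of the robot, y to its left, z up, the work surface at z = 0. Lengths are in m, angles in rad, forces in N, time in s.
With the tool pointing down it reaches from about 0.35 to 0.9 m from the base axis. Payload 8.1 kg.
Tool frame: the origin (TCP) lies at the very end of the fingers, on their centre line; the grasp point (between the pads) lies arm.grip_point_offset behind it (arm.grip_point_offset is the distance from the TCP to the grasp point, in m); z points along the fingers, y is the line along which they close (so a half turn about z gives the same grasp; the last joint's range is limited). The gripper opens to 92 mm and grips with 3 to 60 N. Pads are 19 mm wide; open, the fingers measure 130 mm over their backs; the gripper's body (75 mm by 190 mm) begins 47 mm behind the grasp point.
Start: joints at [-1.307, 0.434, 0.025, 1.573, -0.012, 1.134, -0.075], TCP at [0.224, 0.583, 0.227] pointing down, gripper open.
Joint ranges: [-2.62, 2.62], [-0.44, 2.09], [-1.27, 1.32], [0.08, 2.57], [-1.32, 4.46], [0.12, 2], [-2.74, 2.74]. Speed limits (rad/s): [2.22, 2.22, 3.01, 3.01, 3.14, 3.14, 3.14].

## Interface

Orientations are given as a rotation vector (axis times angle).
In Python, from cell import arm gives the robot as it stands. The module is installed in compiled form; this text tells all that it offers.
- The arm moves only by the shell command python3 -m creep 'ROWS' [OPENING] [FORCE]. ROWS is JSON, a list of rows, each a list of 6 numbers: the shift along the tool's x, y, z scaled (see below), then the turn, a rotation vector about the tool's x, y, z scaled (see below). A call has 1 to 20 rows; each row shifts and turns the commanded pose from where the row before left it, along the tool's axes as they then stand; what a row does not reach is not made up. The controller multiplies each number of a shift by 0.4 m and each number of a turn by 120 degrees. A row lasts 1/12 s, in which the tool goes at most 41.7 mm and 7.16 degrees, less where a joint would pass 70% of its speed; a pose out of reach is approached as far as the arm can. A call with a number of a shift or a turn outside -1 to 1 is refused whole. A call with a gripper value outside its range is refused whole. OPENING is the closure, from -1 (fully open) to 1 (shut), set as the call begins (- or left out, the last holds). The fingers move at their own pace and stop on an object; FORCE is the grip in N (left out, the last holds). Time passes only in rows, so rows that do not move let the fingers close. It gives the time, the measured TCP pose, the force, the opening and the grip force at its end, in the units of the state.
- arm.observe(): the state, without advancing time (a new reading comes with each control period).
- arm.get_image(name): name is "scene" or "side" or "wrist"; returns a dict with "frame" (420x560x3 uint8, red, green, blue), "intrinsics" (3x3 intrinsics, pixels), "rvec" (rotation vector, rad) and "tvec" (3), from world to camera coordinates, as OpenCV has them; the wrist camera has in their place "mount" (4x4, takes a point from camera to tool coordinates, whose origin is the TCP and whose axes are the flange's). Camera axes: x right, y down, z forward; pixel columns grow to the right and rows downward; lengths in m; the calibration is good to about 2 mm. A picture is of the moment at which its call begins: read the wrist's pose just before it. There is no depth.
- arm.sign_off(): hands the job in; it is judged then, once.
The state is a dict: "clock": time; "joints": joint angles; "dq": joint speeds; "joint_efforts": joint torques, N m; "position": TCP position; "ee_rot": TCP orientation; "force": force on the tool from outside, world axes, zero at the start; "ft_torque": the same for the moment, N m; "width": opening from 0.0 (shut) to 1.0 (fully open); "gripper_force": force on a finger pad.
Only numpy, scipy, OpenCV 4.12 (cv2) and the standard library are available. Lean on these libraries where they do the work, as an engineer would, in place of code of your own. Each camera call takes 0.05 s, during which the arm holds its last target. There are 200 camera calls.

## Task

Free the sprung cradle: turn its clamp knob a quarter turn clockwise (seen from above), as far as it goes, so that the stop tongue swings out from under the ring. Then take the flanged steel casting flask, set it upright in the ring with its flange resting flat on the ring, push it down until the ring reaches the bottom of its travel, and finish while still holding it pressed down there, without letting go. Leave the other things on the bench where they are.

Things in the scene. Friction and masses are not known exactly. Their poses are not given: they have to be found in the camera images.
- stand: Grey-painted foot plate of the cradle, fixed to the bench: 115 mm (its x) by 240 mm (its y), 12 mm thick. Origin: at bench height straight below the ring's axis, 65 mm from the plate's +y end. The clamp knob's axis is 125 mm from it along the stand's -y. Three spring cups (tops 32 mm above the bench) stand under the ring, clear of its bore.
- cradle_seat (a point): Centre of the top face of the aluminium sprung ring, 75 mm above the bench when up; z up, goes down with the ring. Ring 88 mm outside, 53 mm bore, 12 mm thick, open right through; free space below it down to the plate (12 mm above the bench). A lug 24 mm wide reaches 63 mm from the ring's axis towards the knob.
- cradle (a joint): How far the ring is pushed down, m: 0 = up, 0.014 = bottom of travel, a hard stop. It starts to move at about 5 N of load and takes about 13 N in all at the bottom; the flask's weight counts for 3.5 N, so the robot adds about 10 N. Springs back when let go. Cannot go down while the knob's tongue is under the lug.
- clamp (a joint): Angle of the clamp knob, rad: near 0 = locked (tongue under the ring's lug, bar grip pointing at the ring), grows as it is turned clockwise seen from above, 1.5 = free, at its stop (tongue and bar across). Light friction (0.04 N m), stays where it is left.
- clamp_grip (a point): On the knob's axis at grip height, 96 mm above the bench. Black knob with an upright bar grip 42 mm long, 14 mm thick, top 110 mm above the bench; round skirt below it 42 mm wide, top 74 mm. The bar is long along this point's y, which points along the steel stop tongue (14 mm wide, 78 mm long from the axis, 58 mm above the bench): to the ring when locked.
- flask: The flask to seat: round steel barrel 48 mm in diameter, 81 mm tall, with a flange 68 mm in diameter round it; pale top with a dark hole; about 0.35 kg; stands upright on the bench. Origin: centre of its underside, z up. Lowest 8 mm taper to 36 mm; flange 30 to 36 mm above the underside; the 45 mm above it is for gripping.
- flask_flange (a point): Centre of the underside of the flask's flange, 30 mm above the flask's underside, z up; meets cradle_seat when seated.
- spare: Bystander: plain steel casting ring without a flange, 48 mm in diameter, 55 mm tall, upright. Origin: centre of its underside.
- model: Bystander: cream plaster horseshoe dental model, about 70 mm across and 26 mm tall. Origin: middle of the arch, at the bench.
- bottle: Bystander: amber glass bottle, 48 mm in diameter, 100 mm tall. Origin: centre of its underside.
- cup: Bystander: small cream mixing cup, 56 mm wide at the rim, 50 mm tall. Origin: centre of its underside.

How it is judged:
On the way, in this order (a step that is already met when the one before it is completed fails the run):
1. the clamp knob is turned to free the ring (value of joint clamp above 1.2 rad), for 0.1 s.
2. the flask sits in the ring and is pushed down to the bottom of the travel (horizontal distance between flask_flange and cradle_seat below 0.005 m and z of flask_flange in the frame of cradle_seat between -0.003 and 0.003 m and angle between flask's own z axis and vertical below 0.08 rad and value of joint cradle above 0.0115 m and contact force between the fingers and flask above 2 N and contact force between flask and stand above 6 N), for 0.1 s.
At the end, for the whole second after the job is handed in: Knob past 1.2 rad; flask upright (0.08 rad) with its flange on the ring (5 mm across, 3 mm in height); ring at least 11.5 mm down, borne down by the flask (over 6 N), which the fingers hold (over 2 N), at rest; the four bystanders within 30 mm of their places and upright (all of step 2 and value of joint clamp above 1.2 rad and linear speed of flask below 0.02 m/s and distance of each of spare, model, bottle, cup from where it was at the start of the episode below 0.03 m and angle between each of spare, model, bottle, cup's own z axis and vertical below 0.3 rad); the arm keeps its last pose, push and grip.
It fails at once if a bystander is knocked over or moved more than 30 mm (distance of any of spare, model, bottle, cup from where it was at the start of the episode above 0.03 m or angle between any of spare, model, bottle, cup's own z axis and vertical above 0.5 rad).
It also fails if it takes over 59 s, if anything falls off the work surface, if the arm or the gripper's body presses on something with over 40 N, if the wrist force passes 120 N, or if a joint passes its speed limit or range.

## Working session

There is one attempt and no reset: what is moved stays moved. The work goes in short steps, Python scripts to look and compute and a shell command to move; the robot and the scene stay as the last step left them, time stands still between calls to the robot, and variables do not carry over. Pictures are saved under pics/ and viewed, at most 10 in all, crops included, and the job is handed in when it is done.

```bash
mkdir -p pics; ls
python3 - <<'E'
from cell import arm
import cv2
s=arm.observe(); print(s); print(arm.grip_point_offset)
for n in("scene","side"):
    d=arm.get_image(n); cv2.imwrite(f"pics/{n}0.png",cv2.resize(d["frame"][:,:,::-1],(800,600),interpolation=cv2.INTER_CUBIC))
    print(n,d["intrinsics"],d["rvec"],d["tvec"])
d=arm.get_image("wrist");print(d["mount"],d["intrinsics"]); cv2.imwrite("pics/wrist0.png",d["frame"][:,:,::-1])
E
```

```text
pics
{'clock': 0.0, 'joints': array([-1.30663662,  0.43522925,  0.02497212,  1.57409498, -0.01162318,
        1.13399947, -0.07510333]), 'dq': array([-0.00115371,  0.00065014,  0.00028424, -0.00018715, -0.00094724,
        0.00135621, -0.00115423]), 'joint_efforts': array([-4.67650116e-04, -6.67862034e+01,  9.84622948e-01, -3.14454782e+01,
       -6.05442119e-02,  4.31448966e-02,  1.67554613e-04]), 'position': array([0.22398228, 0.58293721, 0.22594188]), 'ee_rot': array([-5.72977469e-01, -3.08872813e+00,  2.47696923e-03]), 'force': array([ 1.22133553,  0.92484867, -0.10542188]), 'ft_torque': array([-0.02558952, -0.00327252,  0.0210801 ]), 'gripper_force': 0.0, 'width': 0.9997186059367595}
0.0188
scene [[408.12681056   0.         276.68933444]
 [  0.         408.12681056 207.7633059 ]
 [  0.           0.           1.        ]] [ 1.75637367  1.37393325 -0.7407033 ] [-0.19031471 -0.23987191  1.33283364]
side [[527.9540441    0.         281.67119648]
 [  0.         527.9540441  203.94397172]
 [  0.           0.           1.        ]] [ 0.18700492 -2.8399955   1.18776115] [0.60225004 0.05904304 1.15621577]
[[ 1.54663181e-03 -9.59628666e-01 -2.81265768e-01  7.60321749e-02]
 [ 9.99998262e-01  1.19141964e-03  1.43390603e-03  8.16415857e-04]
 [-1.04091177e-03 -2.81267497e-01  9.59628841e-01 -1.57087208e-01]
 [ 0.00000000e+00  0.00000000e+00  0.00000000e+00  1.00000000e+00]] [[359.43403767   0.         281.53305712]
 [  0.         359.43403767 207.54837275]
 [  0.           0.           1.        ]]
```

View pics/scene0.png

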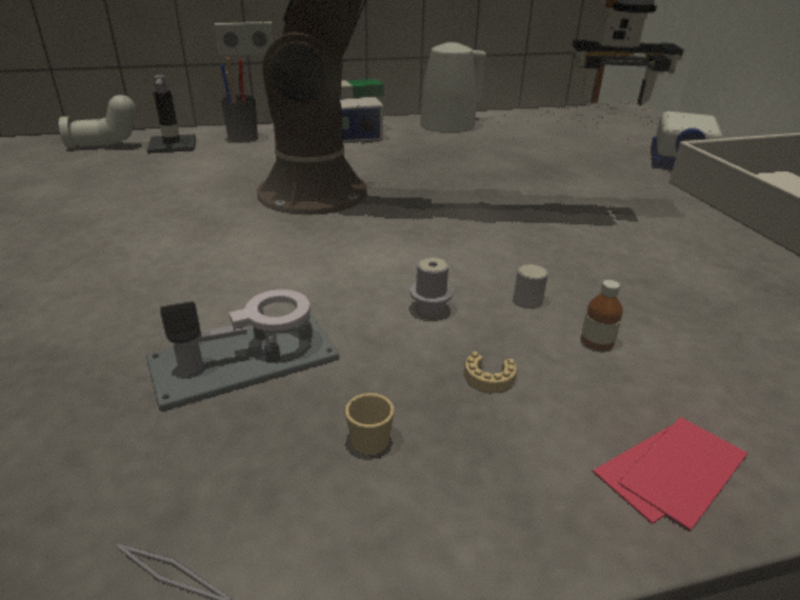

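View pics/side0.png

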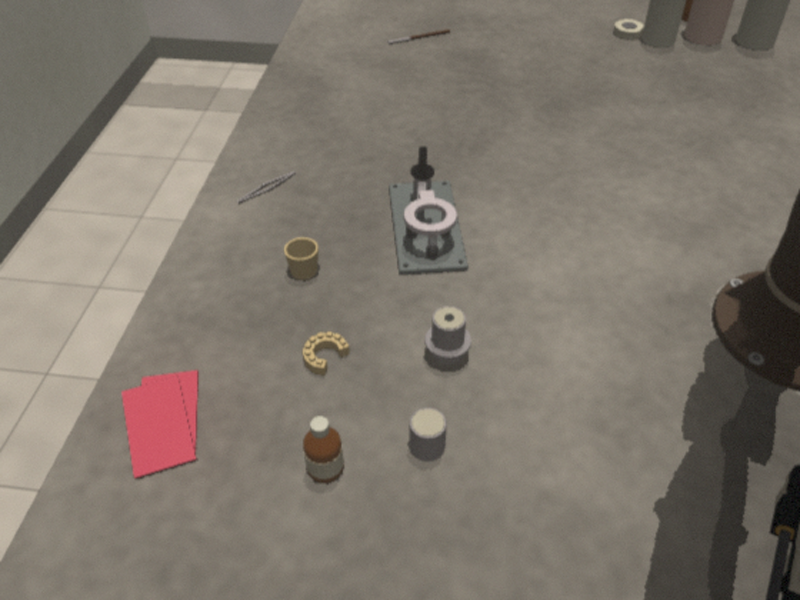

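The scene view shows, at 800x600: ring top (277,310), knob top (180,307), flask top (432,264), spare top (531,271), cup (370,425). The side view shows the ring at (430,215), flask top (449,318), knob bar (423,158), and plate corners (390,185), (452,182), (466,268), (400,272).

```bash
cat > h.py <<'E'
import numpy as np, cv2
from cell import arm
from scipy.spatial.transform import Rotation as R
def ray(d,uv):
    K=d["intrinsics"]; p=np.linalg.inv(K)@[uv[0],uv[1],1]
    if "mount" in d:
        s=d["state"]; Rt=R.from_rotvec(s["ee_rot"]).as_matrix(); M=np.array(d["mount"])
        return Rt@M[:3,3]+s["position"], Rt@M[:3,:3]@p
    Rm=cv2.Rodrigues(np.array(d["rvec"]))[0]
    return -Rm.T@d["tvec"], Rm.T@p
def at(d,uv,z):
    o,v=ray(d,uv); return o+v*(z-o[2])/v[2]
def grab(n):
    s=arm.observe(); d=arm.get_image(n); d["state"]=s; return d
E
python3 - <<'E'
from h import *
np.set_printoptions(precision=4,suppress=True)
k=560/800
S=grab("scene");D=grab("side")
for n,a,b,z in[("ring",(277,310),(430,215),.075),("flask",(432,264),(449,318),.081),("spare",(531,271),(428,422),.055),("knobtop",(180,306),(423,152),.11),("bottle",(610,287),(320,424),.1),("cup",(370,408),(302,249),.05),("model",(490,368),(325,350),.02)]:
    print(n,at(S,np.array(a)*k,z)[:2] if a else '',at(D,np.array(b)*k,z)[:2])
for b in[(390,185),(452,182),(466,268),(400,272)]: print("D",at(D,np.array(b)*k,.012)[:2])
for b in[(149,357),(163,402),(337,353)]: print("S",at(S,np.array(b)*k,.012)[:2])
s=arm.observe();print(R.from_rotvec(s["ee_rot"]).as_matrix())
E
```

```text
ring [ 0.5898 -0.1204] [ 0.5768 -0.1145]
flask [0.5247 0.1182] [0.5245 0.1196]
spare [0.5371 0.2802] [0.536  0.2821]
knobtop [ 0.6074 -0.2379] [ 0.6036 -0.2424]
bottle [0.6739 0.3261] [0.663  0.3342]
cup [ 0.7782 -0.0338] [ 0.7758 -0.0325]
model [0.7092 0.1439] [0.702  0.1494]
D [ 0.6676 -0.2715]
D [ 0.5538 -0.2952]
D [ 0.5103 -0.0622]
D [ 0.6168 -0.0389]
S [ 0.5702 -0.2971]
S [ 0.6683 -0.2719]
S [ 0.6203 -0.0465]
[[-0.9335  0.3587 -0.0002]
 [ 0.3587  0.9335 -0.0007]
 [-0.0001 -0.0007 -1.    ]]
```

```bash
python3 -m creep '[[-0.068,-0.066,0,0,0,0],[-0.068,-0.066,0,0,0,0],[-0.068,-0.066,0,0,0,0],[-0.068,-0.066,0,0,0,0],[-0.068,-0.066,0,0,0,0],[-0.068,-0.066,0,0,0,0],[-0.068,-0.066,0,0,0,0],[-0.068,-0.066,0,0,0,0],[-0.068,-0.066,0,0,0,0],[-0.068,-0.066,0,0,0,0],[-0.068,-0.066,0,0,0,0],[-0.068,-0.066,0,0,0,0],[-0.068,-0.066,0,0,0,0],[-0.068,-0.066,0,0,0,0],[-0.068,-0.066,0,0,0,0],[-0.068,-0.066,0,0,0,0],[-0.068,-0.066,0,0,0,0],[-0.068,-0.066,0,0,0,0],[-0.068,-0.066,0,0,0,0],[-0.068,-0.066,0,0,0,0]]'
python3 -m creep '[[0,0,0,0,0,0.05],[0,0,0,0,0,0.05],[0,0,0,0,0,0.05],[0,0,0,0,0,0.05],[0,0,0,0,0,0.05],[0,0,0,0,0,0.05],[0,0,0,0,0,0.05],[0,0,0,0,0,0.05],[0,0,0,0,0,0.05],[0,0,0,0,0,0.035],[0,0,0,0,0,0],[0,0,0,0,0,0]]'
python3 - <<'E'
from h import *
d=grab("wrist"); s=d["state"]; print(s["position"],R.from_rotvec(s["ee_rot"]).as_matrix(),s["joints"])
cv2.imwrite("pics/w1.png",cv2.resize(d["frame"][:,:,::-1],(800,600),interpolation=cv2.INTER_CUBIC))
import pickle; pickle.dump(d,open("w1.pkl","wb"))
E
```

```text
clock: 1.92
position: [0.5431, -0.1063, 0.2268]
ee_rot: [0.572, 3.089, 0.0]
force: [0.7, 1.2, -0.5]
width: 1.001
gripper_force: 0.0
clock: 2.92
position: [0.5425, -0.1044, 0.2266]
ee_rot: [-2.0, -2.423, 0.0]
force: [0.2, 0.4, 0.3]
width: 1.001
gripper_force: 0.0
[ 0.54254422 -0.10440331  0.2266499 ] [[-1.89756369e-01  9.81831196e-01 -1.50317234e-04]
 [ 9.81831207e-01  1.89756358e-01 -7.99147499e-05]
 [-4.99391437e-05 -1.62750484e-04 -9.99999986e-01]] [-0.39327252  0.35285607  0.65577452  1.7904764  -0.24119056  1.07957165
  0.5384923 ]
```

View pics/w1.png

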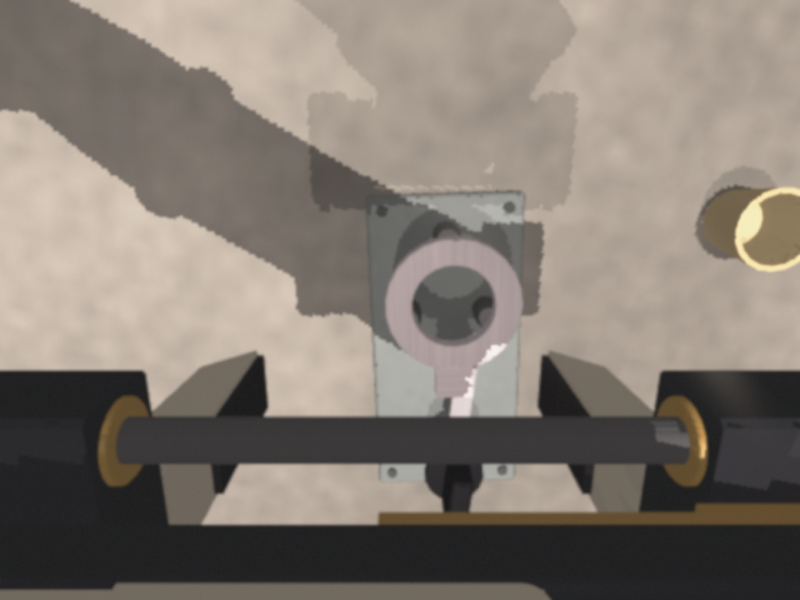

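The wrist view shows the ring's bore centre at (454,305), the plate screws at (382,211), (510,208), (392,472), (502,469), and the tongue still under the lug. The knob bar is near (458,492), partly hidden by the gripper.

Run:
```python
from h import *
import pickle
np.set_printoptions(precision=4,suppress=True)
d=pickle.load(open("w1.pkl","rb")); k=.7
f=lambda u,v,z: at(d,(u*k,v*k),z)[:2]
r=f(454,305,.075); print("ring",r, "width",np.linalg.norm(f(386,304,.075)-f(522,304,.075)))
S=[f(*p,.012) for p in((382,211),(510,208),(392,472),(502,469))]
for a,b in((0,2),(1,3)): v=S[a]-S[b]; print("yaw",np.degrees(np.arctan2(-v[0],v[1])),np.linalg.norm(v))
v=S[1]-S[0]; print(np.degrees(np.arctan2(v[1],v[0])),v)
print("plate mid",sum(S)/4)
for p in((368,196),(523,190),(380,479),(515,476)): print(f(*p,.012))
print("knob bar",f(458,492,.11))
for yw in(10.5,11.,11.5):
  t=np.radians(yw); print(r-0.125*np.array([-np.sin(t),np.cos(t)]), sum(S)/4+.055*np.array([-np.sin(t),np.cos(t)]))
```

```text
ring [ 0.5788 -0.1168] width 0.08556454215370278
yaw 12.605295341944702 0.21728945246579595
yaw 12.626821100331261 0.21657963312009443
12.354246771420168 [0.0898 0.0197]
plate mid [ 0.5914 -0.1715]
[ 0.5111 -0.0669]
[ 0.6186 -0.0417]
[ 0.5616 -0.2961]
[ 0.6724 -0.2716]
knob bar [ 0.6024 -0.2257]
[ 0.6016 -0.2397] [ 0.5814 -0.1174]
[ 0.6027 -0.2395] [ 0.581  -0.1175]
[ 0.6038 -0.2393] [ 0.5805 -0.1176]
```

```bash
python3 -m creep '[[-0.09,0.023,0,0,0,0],[-0.09,0.023,0,0,0,0],[-0.09,0.023,0,0,0,0],[-0.09,0.023,0,0,0,0],[0,0,0,0,0,-0.0125],[0,0,0.08,0,0,0],[0,0,0.08,0,0,0],[0,0,0.07,0,0,0],[0,0,0,0,0,0],[0,0,0,0,0,0]]' 0
python3 - <<'E'
from h import *
d=grab("side")
c=d["frame"][90:210,230:390,::-1]
cv2.imwrite("pics/s2.png",cv2.resize(c,(800,600),interpolation=cv2.INTER_CUBIC))
E
```

```text
clock: 3.8
position: [0.6048, -0.2388, 0.1339]
ee_rot: [-1.968, -2.445, 0.002]
force: [-0.4, -1.4, 0.6]
width: 0.497
gripper_force: 0.0
```

View pics/s2.png

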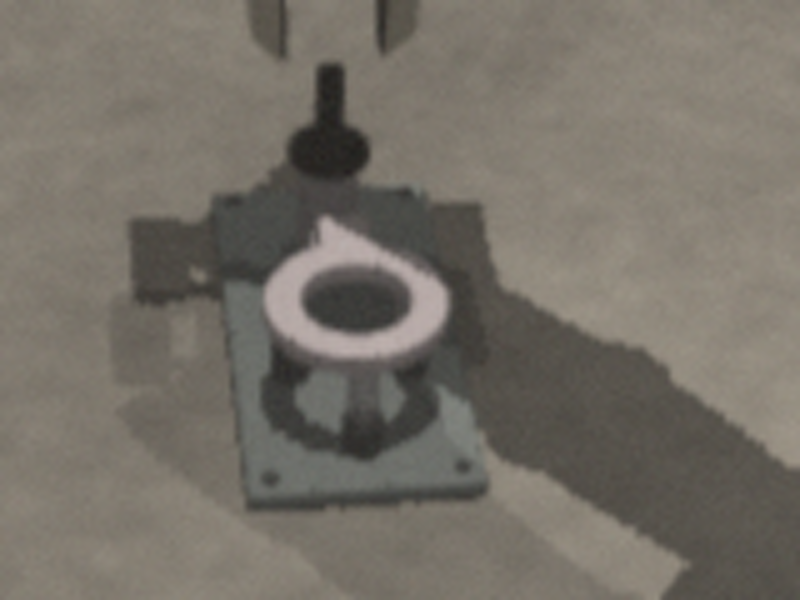

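The crop shows the fingers straddling the bar at (330,90), with finger tips at (285,55) and (380,55). I'll lower, grip and turn.

```bash
python3 -m creep '[[0,0,0.07,0,0,0],[0,0,0.064,0,0,0],[0,0,0,0,0,0],[0,0,0,0,0,0]]'
python3 -m creep '[[0,0,0,0,0,0],[0,0,0,0,0,0],[0,0,0,0,0,0],[0,0,0,0,0,0],[0,0,0,0,0,0],[0,0,0,0,0,0]]' 1 20
python3 -m creep '[[0,0,0,0,0,0.05],[0,0,0,0,0,0.05],[0,0,0,0,0,0.05],[0,0,0,0,0,0.05],[0,0,0,0,0,0.05],[0,0,0,0,0,0.05],[0,0,0,0,0,0.05],[0,0,0,0,0,0.05],[0,0,0,0,0,0]]'
python3 -c "
from cell import arm
s=arm.observe();print(s['ft_torque'],s['joints'])"
```

```text
clock: 4.18
position: [0.606, -0.2393, 0.0824]
ee_rot: [1.97, 2.447, 0.0]
force: [0.9, -0.9, 1.1]
width: 0.502
gripper_force: 0.0
clock: 4.68
position: [0.6054, -0.2395, 0.0817]
ee_rot: [1.971, 2.446, -0.0]
force: [-3.1, 0.9, 5.9]
width: 0.147
gripper_force: 20.0
clock: 5.43
position: [0.6067, -0.2398, 0.0818]
ee_rot: [2.797, 1.425, 0.002]
force: [2.4, -2.0, 3.0]
width: 0.153
gripper_force: 20.0
[-0.44362463 -0.39774402 -0.04362249] [-0.188268    0.73468377  0.78592091  1.69901234 -0.61256185  0.96808255
  0.20018959]
```

Grip good and turning freely; now the remainder, with a little over-turn to reach the stop.

```bash
python3 -m creep '[[0,0,0,0,0,0.05],[0,0,0,0,0,0.05],[0,0,0,0,0,0.05],[0,0,0,0,0,0.05],[0,0,0,0,0,0.05],[0,0,0,0,0,0.05],[0,0,0,0,0,0.02],[0,0,0,0,0,0],[0,0,0,0,0,0]]'
python3 -c "
from cell import arm
s=arm.observe();print(s['ft_torque'],s['joints'])"
```

```text
clock: 6.18
position: [0.6074, -0.2406, 0.0818]
ee_rot: [3.107, 0.44, 0.004]
force: [6.1, -5.3, -0.7]
width: 0.155
gripper_force: 20.1
[-1.13542697 -1.08131319  0.31943768] [-0.26939409  0.80515255  0.95511968  1.70484121 -0.75109131  1.03669314
 -0.34308335]
```

```bash
python3 -m creep '[[0,0,0,0,0,0],[0,0,0,0,0,0],[0,0,0,0,0,0],[0,0,-0.05,0,0,0],[0,0,-0.08,0,0,0],[0,0,-0.08,0,0,0],[0,0,-0.08,0,0,0],[0,0,-0.08,0,0,0]]' 0 20
python3 -m creep '[[0,0,0,0,0,-0.058],[0,0,0,0,0,-0.058],[0,0,0,0,0,-0.058],[0,0,0,0,0,-0.058],[0,0,0,0,0,-0.058],[0,0,0,0,0,-0.058],[0,0,0,0,0,-0.058],[0,0,0,0,0,-0.058],[0,0,0,0,0,-0.058],[0,0,0,0,0,-0.058],[0,0,0,0,0,-0.058],[0,0,0,0,0,-0.058]]' -1
python3 -m creep '[[0.092,-0.005,0,0,0,0],[0.092,-0.005,0,0,0,0],[0.092,-0.005,0,0,0,0],[0.092,-0.005,0,0,0,0],[0.092,-0.005,0,0,0,0],[0.092,-0.005,0,0,0,0],[0.092,-0.005,0,0,0,0],[0.092,-0.005,0,0,0,0],[0.092,-0.005,0,0,0,0],[0.092,-0.005,0,0,0,0],[0,0,0,0,0,0],[0,0,0,0,0,0]]'
python3 - <<'E'
from h import *
import pickle
d=grab("wrist"); s=d["state"]; print(s["position"],R.from_rotvec(s["ee_rot"]).as_matrix(),s["joints"])
pickle.dump(d,open("w3.pkl","wb"))
g=grab("side")["frame"][90:210,230:390,::-1]
w=cv2.resize(d["frame"][:,:,::-1],(800,600),interpolation=cv2.INTER_CUBIC)
w[400:600,0:267]=cv2.resize(g,(267,200))
cv2.imwrite("pics/w3.png",w)
E
```

```text
clock: 6.85
position: [0.605, -0.2388, 0.2303]
ee_rot: [-3.11, -0.435, 0.002]
force: [0.4, -0.3, 0.4]
width: 0.5
gripper_force: 0.0
clock: 7.85
position: [0.6052, -0.2389, 0.2289]
ee_rot: [-2.022, -2.403, 0.0]
force: [0.4, -0.6, -0.4]
width: 1.001
gripper_force: 0.0
clock: 8.85
position: [0.5247, 0.1233, 0.2288]
ee_rot: [-2.023, -2.402, 0.001]
force: [0.3, -0.3, 0.6]
width: 0.999
gripper_force: 0.0
[0.52468942 0.12333822 0.22876948] [[-1.69722858e-01  9.85491007e-01 -1.27571472e-03]
 [ 9.85491656e-01  1.69723459e-01  3.77672460e-04]
 [ 5.88711527e-04 -1.19310656e-03 -9.99999115e-01]] [-0.84362421  0.32974097  0.68067373  1.8193638  -0.23446679  1.07517976
  0.09403931]
```

View pics/w3.png

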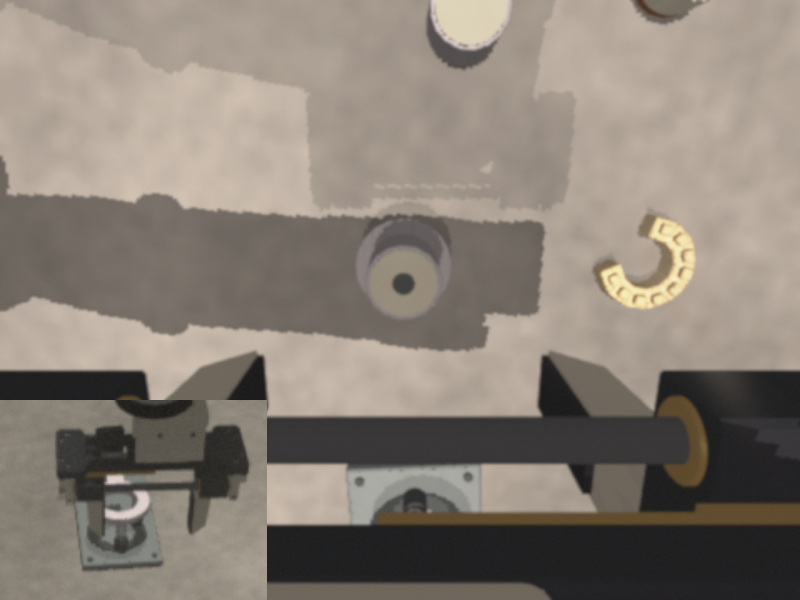

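The flask's top centre is at (404,283) and the spare at (470,15). The inset's view of the knob is blocked by the gripper.

Run:
```python
from h import *
import pickle
d=pickle.load(open("w3.pkl","rb")); s=d["state"]
p=at(d,(404.3*.7,283*.7),.081); print(p)
Rt=R.from_rotvec(s["ee_rot"]).as_matrix(); print(Rt.T@(p-s["position"])/.4)
```

```text
[0.52705735 0.1200717  0.081     ]
[-0.00927004  0.00488868  0.36941275]
```

```bash
python3 -m creep '[[-0.009,0.005,0.08,0,0,0],[0,0,0.08,0,0,0],[0,0,0.08,0,0,0],[0,0,0.08,0,0,0],[0,0,0.07,0,0,0],[0,0,0.04,0,0,0],[0,0,0.03,0,0,0],[0,0,0,0,0,0],[0,0,0,0,0,0],[0,0,0,0,0,0]]'
python3 -m creep '[[0,0,0,0,0,0],[0,0,0,0,0,0],[0,0,0,0,0,0],[0,0,0,0,0,0],[0,0,0,0,0,0],[0,0,0,0,0,0],[0,0,0,0,0,0],[0,0,0,0,0,0]]' 1 50
```

```text
clock: 9.78
position: [0.5294, 0.1169, 0.0463]
ee_rot: [2.032, 2.394, 0.002]
force: [-0.3, -0.7, -0.7]
width: 1.005
gripper_force: 0.0
clock: 10.45
position: [0.528, 0.1174, 0.045]
ee_rot: [-2.032, -2.396, 0.001]
force: [-1.4, -1.1, 0.7]
width: 0.515
gripper_force: 49.8
```

```bash
python3 -m creep '[[0,0,-0.03,0,0,0],[0,0,-0.08,0,0,0],[0,0,-0.08,0,0,0],[0,0,-0.08,0,0,0],[0,0,-0.08,0,0,0],[-0.06,0.003,0,0,0,0],[-0.085,0.004,0,0,0,0],[-0.085,0.004,0,0,0,0],[-0.085,0.004,0,0,0,0],[-0.085,0.004,0,0,0,0],[-0.085,0.004,0,0,0,0],[-0.08,0.004,0,0,0,0],[-0.034,0.003,0,0,0,0],[0,0,0,0,0,0],[0,0,0,0,0,0],[0,0,0,0,0,0],[0,0,0,0,0,0]]'
python3 - <<'E'
from h import *
import pickle
d=grab("wrist"); s=d["state"]; print(s["position"],R.from_rotvec(s["ee_rot"]).as_matrix(),s["force"])
e=grab("side"); pickle.dump((d,e),open("w4.pkl","wb"))
cv2.imwrite("pics/w4.png",cv2.resize(d["frame"][:,:,::-1],(800,600),interpolation=cv2.INTER_CUBIC))
cv2.imwrite("pics/s4.png",cv2.resize(e["frame"][60:210,220:420,::-1],(800,600),interpolation=cv2.INTER_CUBIC))
E
```

```text
clock: 11.87
position: [0.5792, -0.1154, 0.1851]
ee_rot: [-2.029, -2.397, -0.001]
force: [0.8, 0.2, -3.4]
width: 0.515
gripper_force: 49.8
[ 0.57921422 -0.11535469  0.18511792] [[-1.65168729e-01  9.86265221e-01 -4.53719866e-04]
 [ 9.86264858e-01  1.65169081e-01  8.97176973e-04]
 [ 9.59794939e-04 -2.99302379e-04 -9.99999495e-01]] [ 0.81969491  0.1517134  -3.36188109]
```

View pics/w4.png

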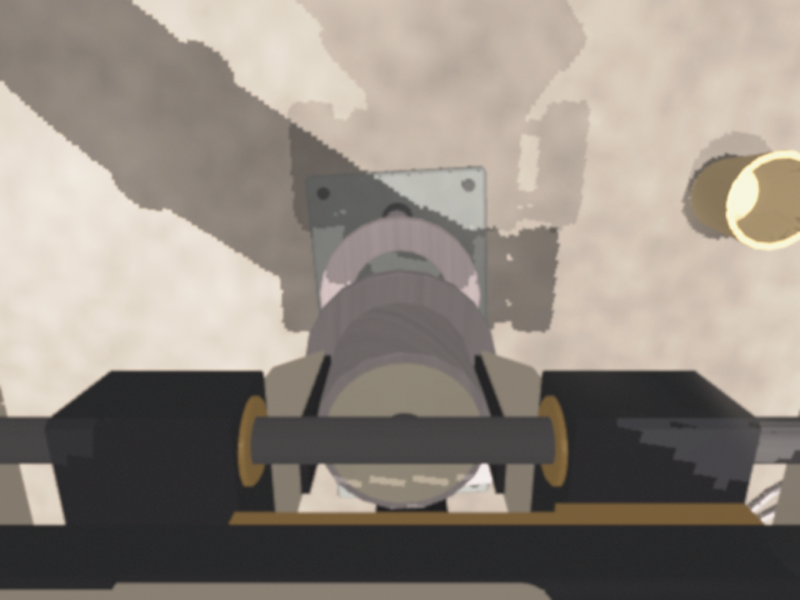

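View pics/s4.png

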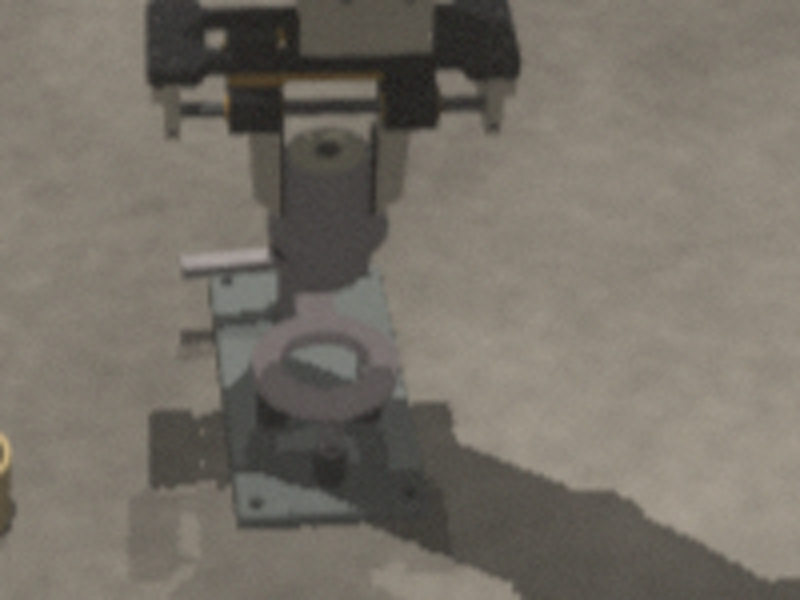

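The wrist view shows the held flask's top circle spanning x 322–489, y 362–508, the flange's far edge at y 271 (x 307–495), and the ring's far edge at y 217. The side view shows the tongue now across the stand (180–270,262), so the clamp is free. I'll fit projected circles to these.

```bash
cat > fit.py <<'E'
from h import *
import pickle
from scipy.optimize import least_squares
np.set_printoptions(precision=4,suppress=True)
th=np.linspace(0,2*np.pi,181)
def circ(c,r,z): return np.c_[c[0]+r*np.cos(th),c[1]+r*np.sin(th),0*th+z]
def projT(d,P):  # tool frame -> 800px
    M=np.linalg.inv(np.array(d["mount"])); q=P@M[:3,:3].T+M[:3,3]; q=q@d["intrinsics"].T; return q[:,:2]/q[:,2:]/.7
def projW(d,P):
    s=d["state"]; return projT(d,(P-s["position"])@R.from_rotvec(s["ee_rot"]).as_matrix())
def box(q): return np.array([q[:,0].min(),q[:,0].max(),q[:,1].min(),q[:,1].max()])
E
python3 - <<'E'
from fit import *
d,e=pickle.load(open("w4.pkl","rb")); w1=pickle.load(open("w1.pkl","rb"))
def f(p):
    a=box(projT(d,circ(p,.024,p[2]))); b=box(projT(d,circ(p,.034,p[2]+.051)))
    return np.r_[a-[322,489,362,508], b[2]-271]
r=least_squares(f,[0,0,-.036],x_scale=[.01]*3); print("flask tool xyz(top)",r.x,r.fun)
s=d["state"]; print("flask world",s["position"]+R.from_rotvec(s["ee_rot"]).as_matrix()@r.x)
def g(p):
    b=box(projW(w1,circ(p,.0265,.075))); o=box(projW(w1,circ(p,.044,.063))); t=box(projW(w1,circ(p,.044,.075)))
    return np.r_[b-[411,496,265,345], t[:2]-[386,522], o[2]-238]
r1=least_squares(g,[.58,-.117],x_scale=.01); print("ring w1",r1.x,r1.fun)
def g4(p):
    b=box(projW(d,circ(p,.0265,.075))); o=box(projW(d,circ(p,.044,.063))); t=box(projW(d,circ(p,.044,.075)))
    return np.r_[b[2]-249, t[:2]-[320,480], o[2]-217]
r4=least_squares(g4,[.58,-.117],x_scale=.01); print("ring w4",r4.x,r4.fun)
# overlay
im=cv2.resize(d["frame"][150*0+130:390,170:400,::-1],None,fx=3,fy=3,interpolation=cv2.INTER_CUBIC)
for q,c in[(projT(d,circ(r.x,.024,r.x[2])),(0,255,0)),(projT(d,circ(r.x,.034,r.x[2]+.051)),(0,255,0)),(projW(d,circ(r4.x,.044,.075)),(0,0,255)),(projW(d,circ(r4.x,.0265,.075)),(0,0,255)),(projW(d,circ(r1.x,.044,.075)),(255,0,0)),(projW(d,circ(r1.x,.0265,.075)),(255,0,0))]:
    cv2.polylines(im,[np.int32((q*.7-[170,130]+.5)*3)],True,c,1)
cv2.imwrite("pics/o4.png",im[:600])
E
```

```text
flask tool xyz(top) [-0.002   0.0014 -0.029 ] [-1.5723  1.5731 -4.1183  0.3849  5.0251]
flask world [ 0.5809 -0.1171  0.2141]
ring w1 [ 0.579  -0.1184] [ 0.6689 -0.2071  1.491   1.7271 -2.0998  1.638  -2.9537]
ring w4 [ 0.5791 -0.1182] [ 2.1147 -1.119   1.119  -2.0259]
```

View pics/o4.png

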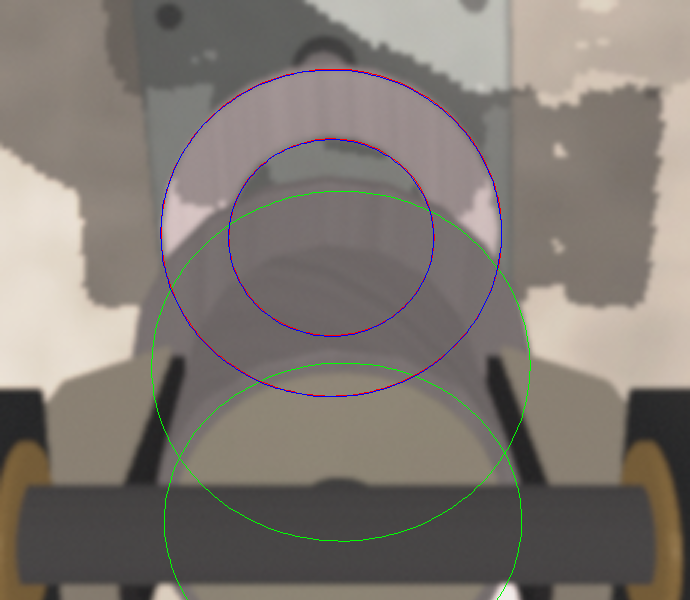

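The ring model overlays exactly at (0.579,-0.118). The flask fit has a 7 mm height mismatch, so I'll cross-check it in the side view.

Run:
```python
from fit import *
d,e=pickle.load(open("w4.pkl","rb")); s=d["state"]; Rt=R.from_rotvec(s["ee_rot"]).as_matrix()
for z in(-.036,-.033):
  r=least_squares(lambda p: box(projT(d,circ(p,.024,z)))-[322,489,362,508],[0,0],x_scale=.01)
  print("top",z,r.x,r.fun,(s["position"]+Rt@[*r.x,z])[:2])
  r=least_squares(lambda p: box(projT(d,circ(p,.034,z+.051)))[2:3]-271,[0],x_scale=.01) if 0 else None
  xs=np.linspace(-.01,.01,81); v=[box(projT(d,circ((x,.0014),.034,z+.051)))[2]-271 for x in xs]; print("flange x",xs[np.argmin(np.abs(v))])
def projE(P): q,_=cv2.projectPoints(P,np.array(e["rvec"]),np.array(e["tvec"]),e["intrinsics"],None); return (q[:,0]-[220,60]+.5)*4
rg=least_squares(lambda p:box(projE(circ(p,.044,.075)))[:2]-[251,400],[.579,-.118],x_scale=.01).x
print("ring side overlay at w4 est",projE(np.array([[.579,-.1183,.075],[.5809,-.1171,.214],[.5795,-.1171,.221]])))
print(box(projE(circ((.579,-.1183),.044,.075))),box(projE(circ((.579,-.1183),.0265,.075))))
for z in(.214,.221): print(z,at(e,(220+327.5/4-.5,60+148/4-.5),z),box(projE(circ((.58,-.1165),.034,z-.045))))
print("ring bore c", at(e,(220+327/4-.5,60+357/4-.5),.075))
```

```text
top -0.036 [0.0013 0.0013] [-6.3354  6.3439 -5.3544  7.2902] [ 0.5803 -0.1138]
flange x 0.0014999999999999996
top -0.033 [-0.0004  0.0014] [-4.1884  4.194  -3.7939  5.0935] [ 0.5806 -0.1155]
flange x 0.0007500000000000007
ring side overlay at w4 est [[323.0177 359.7214]
 [324.0096 159.9091]
 [326.8284 149.0668]]
[248.3671 397.7796 313.9633 407.8432] [278.0574 368.0234 331.8907 388.4092]
0.214 [ 0.5803 -0.1289  0.214 ] [263.0114 385.0344 194.392  265.6902]
0.221 [ 0.5793 -0.1182  0.221 ] [262.9921 385.5267 184.0212 255.1871]
ring bore c [ 0.5769 -0.1211  0.075 ]
```

```bash
python3 -m creep '[[-0.0085,-0.0055,0.04,0,0,0],[0,0,0.06,0,0,0],[0,0,0.05,0,0,0],[0,0,0,0,0,0],[0,0,0,0,0,0],[0,0,0,0,0,0]]'
python3 -m creep '[[0,0,0.01,0,0,0],[0,0,0.01,0,0,0],[0,0,0.01,0,0,0],[0,0,0.01,0,0,0],[0,0,0.01,0,0,0],[0,0,0.01,0,0,0],[0,0,0.01,0,0,0],[0,0,0,0,0,0],[0,0,0,0,0,0]]'
```

```text
clock: 12.47
position: [0.5784, -0.1206, 0.1262]
ee_rot: [2.031, 2.396, 0.001]
force: [0.5, 0.3, -3.8]
width: 0.516
gripper_force: 49.8
clock: 13.22
position: [0.5776, -0.1208, 0.0968]
ee_rot: [-2.032, -2.396, 0.001]
force: [-0.8, -0.1, -2.9]
width: 0.516
gripper_force: 49.7
```

In the bore without contact. Now press down slowly.

```bash
python3 -m creep '[[0,0,0.008,0,0,0],[0,0,0.008,0,0,0],[0,0,0.004,0,0,0],[0,0,0,0,0,0],[0,0,0,0,0,0]]'
python3 -m creep '[[0,0,0.006,0,0,0],[0,0,0.006,0,0,0],[0,0,0.006,0,0,0],[0,0,0.004,0,0,0],[0,0,0,0,0,0],[0,0,0,0,0,0]]'
```

```text
clock: 13.63
position: [0.578, -0.1208, 0.0895]
ee_rot: [2.032, 2.396, 0.001]
force: [-1.2, -0.3, 2.3]
width: 0.517
gripper_force: 49.8
clock: 14.13
position: [0.578, -0.1208, 0.0806]
ee_rot: [2.032, 2.395, 0.001]
force: [-2.0, 1.3, 6.8]
width: 0.52
gripper_force: 49.8
```

```bash
python3 -m creep '[[0,0,0.004,0,0,0],[0,0,0.004,0,0,0],[0,0,0.003,0,0,0],[0,0,0,0,0,0],[0,0,0,0,0,0],[0,0,0,0,0,0]]'
python3 -m creep '[[0,0,0.003,0,0,0],[0,0,0,0,0,0],[0,0,0,0,0,0],[0,0,0,0,0,0]]'
```

```text
clock: 14.63
position: [0.578, -0.1209, 0.0764]
ee_rot: [2.032, 2.395, 0.001]
force: [-3.5, 0.6, 9.9]
width: 0.519
gripper_force: 49.8
clock: 14.97
position: [0.5778, -0.1209, 0.0756]
ee_rot: [2.032, 2.396, 0.001]
force: [-5.6, 1.3, 15.1]
width: 0.513
gripper_force: 49.9
```

Force jumped to 15 N, so it's at the hard stop. A check from the side before handing in.

Run:
```python
from fit import *
e=grab("side"); print(e["state"]["force"],e["state"]["position"])
cv2.imwrite("pics/s5.png",cv2.resize(e["frame"][90:210,230:390,::-1],(800,600),interpolation=cv2.INTER_CUBIC))
```

```text
[-5.6067  1.2651 15.147 ] [ 0.5778 -0.1209  0.0756]
```

View pics/s5.png

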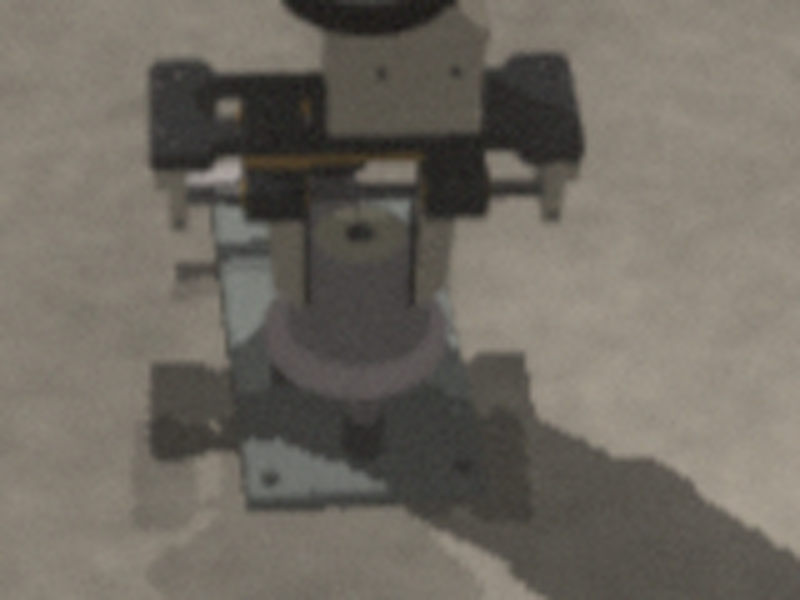

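The flask is upright and centred in the ring. Its flange lies flat around (355,350), the ring is fully down, and the tongue is across at (195,270).

```bash
python3 -c "
from cell import arm
print(arm.sign_off())"
```

```text
the job is handed in; nothing more can be done
None
```

I turned the clamp knob to its stop, set the flask in the ring and pressed it to the bottom of the travel, then handed the job in still holding it at about 15 N down with a 50 N grip; the hand-in returned no verdict.

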